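Lay out a tasting board

ROBOT

A 7-joint arm with a two-finger parallel gripper is mounted at the origin on a cart in front of the work surface, level with it; the furniture and walls round the work are solid. World frame = base frame: x ahead of the robot, y to its left, z up, the work surface at z = 0. Lengths are in m, angles in rad, forces in N, time in s.
With the tool pointing down it reaches from about 0.4 to 0.85 m from the base axis. Payload 10.4 kg.
Tool frame: the origin (TCP) lies on the centre line of the jaws, within the pads' length; the fingertips stand 11 mm ahead of it and the grasp point (between the pads) lies 8 mm behind it (tip_reach is the distance from the TCP to the fingertips, in m); z points along the fingers, y is the line along which they close (so a half turn about z gives the same grasp; the last joint's range is limited). The gripper opens to 85 mm and grips with 20 to 120 N. Pads are 22 mm wide; open, the fingers measure 114 mm over their backs; the gripper's body (76 mm by 85 mm) begins 54 mm behind the grasp point. The pads swing forward as they close: fully open they stand 13 mm farther back than shut.
Start: joints at [1.119, 0.332, -0.065, 1.46, 0.022, 1.35, -0.088], TCP at [0.26, -0.568, 0.242] pointing down, gripper open.
Joint ranges: [-2.6, 2.6], [-0.5, 2.12], [-1.47, 1.34], [0.16, 2.42], [-1.27, 4.41], [0.06, 2.06], [-2.6, 2.6]. Speed limits (rad/s): [2.22, 2.22, 2.79, 2.79, 3.14, 3.14, 3.14].

INTERFACE

Orientations are given as a unit quaternion [x, y, z, w].
In Python, from workcell import get_obs, camera, hand_in, tip_reach gives the robot as it stands. The module is installed in compiled form; this text tells all that it offers.
- The arm moves only by the tool move_arm, never from a script. Its argument "plan" is a list of rows, each an object with "delta_pos": the shift along the tool's x, y, z in parts of the range, where 1.0 means 0.75 m, a list of three; "turn": the turn, a rotation vector about the tool's x, y, z in fractions of the full range, 1 being pi rad, a list of three; "fingers": the closure, from 0 (fully open) to 1 (shut). A call has 1 to 12 rows; each row is the pose to reach, as a shift and turn from the pose commanded when the call began, along the tool's axes at that moment; what a row does not reach only later rows make up. A row lasts 1/8 s, in which the tool goes at most 62.5 mm and 10.7 degrees, less where a joint would pass 70% of its speed; a pose out of reach is approached as far as the arm can. A shift or turn number past 1, either way, is cut back to 1. A call with a gripper value outside its range is refused whole. The fingers move at their own pace and stop on an object; "force" is the grip in N (left out, the last holds). Time passes only in rows, so rows that repeat a pose let the fingers close. It gives the time, the measured TCP pose, the force, the opening and the grip force at its end, in the units of the state.
- get_obs(): the state, without advancing time (a new reading comes with each control period).
- camera(name): name is "scene" or "top"; returns a dict with "color" (420x560x3 uint8, red, green, blue), "range_z" (420x560 float32, m along the optical axis (not along the pixel's ray), 0 where there is no reading), "fx", "fy", "cx", "cy" (pixels), "R" (3x3) and "t" (3): a world point X has camera coordinates R X + t. Camera axes: x right, y down, z forward; pixel columns grow to the right and rows downward; lengths in m; the calibration is good to about 2 mm. A picture is of the moment at which its call begins.
- hand_in(): hands the job in; it is judged then, once.
The state is a dict: "clock": time; "joint_pos": joint angles; "joint_velocities": joint speeds; "tau": joint torques, N m; "position": TCP position; "ee_rot": TCP orientation; "ft_force": force on the tool from outside, world axes, zero at the start; "torque": the same for the moment, N m; "grip_width": opening from 0.0 (shut) to 1.0 (fully open); "grasp_force": force on a finger pad.
Only numpy, scipy, OpenCV 4.12 (cv2) and the standard library are available. Lean on these libraries where they do the work, as an engineer would, in place of code of your own. Each camera call takes 0.05 s, during which the arm holds its last target. There are 200 camera calls.

TASK

Lay out the tasting board: the loaf cake goes on the dark strip in front of the white cup, the strawberry slice on the strip in front of the blue cup, each centred on its strip with its long side running along it; between them, in the middle of the dark round spot, lay one cookie flat and the other cookie squarely on top of it. Leave the two cups and the honey jar where they stand.

Things in the scene. Friction and masses are not known exactly. Their poses are not given: they have to be found in the camera images.
- board: Pale wooden board, fixed, 218 mm (x, away from the robot) by 332 mm (y, left), 12 mm thick, yaw up to 0.18 rad. Origin: centre of underside. Flush dark inlays, all centred at board x = -36 mm: strips 124 x 66 mm, long along x, at y = +115 and -115 mm; round spot of 74 mm diameter at y = 0. A cup stands 108 mm behind (+x of) each strip's centre; which cup is where varies.
- white_cup: White ceramic cup, round, rim diameter 60 mm, 48 mm tall, loose, standing on the board behind one of the strips. Origin: centre of its underside.
- blue_cup: Blue ceramic cup, the same shape and size as the white one, loose, standing on the board behind the other strip. Origin: centre of its underside.
- honey_jar: Small amber honey jar with a brass lid, 40 mm across, 55 mm tall, loose, standing on the board between the cups, 114 mm behind the round spot. Origin: centre of its underside.
- loaf: Small loaf cake with pink icing on a thin gold card, loose on the open counter, 0.1 kg. 134 mm (its x) by 93 mm (its y) over the card, 65 mm tall. Origin: centre of the card's underside: centre this on the strip. Grip its firm body across y: 59 mm wide at most, 104 mm long, 42 mm tall, its middle 5 mm to +y of the origin.
- slice: Rectangular strawberry cake slice, red top with cream, loose on the open counter, 0.1 kg. 70 mm (its x) by 106 mm (its y), firm up to 34 mm height, cream up to 49 mm. Origin: centre of its underside (the firm body's middle lies 1 mm to -x of it), z up. Grip it across its x, 68 mm wide.
- cookie_a: Round chocolate chip cookie, about 67 mm across, 14 mm thick, loose, flat on the counter, 0.04 kg. Origin: centre of its underside, z up. The two cookies are alike and either may be the lower one.
- cookie_b: Round chocolate chip cookie, about 67 mm across, 14 mm thick, loose, flat on the counter, 0.04 kg. Origin: centre of its underside, z up.
Things that resemble listed ones, but are neither listed nor needed, are in the scene too. What is shaped like the cookie_a but grey is not meant.

How it is judged:
At the end, for the whole second after the job is handed in: Loaf on the white cup's strip, slice on the blue cup's, each within 15 mm of its centre along board x and y, long side within 0.2 rad; cookies stacked, each within 15 mm of the spot's centre (x, y) and of each other; all on the board, within 0.15 rad of level, released, at rest (((y of white_cup in the frame of board above 0 m and x of loaf in the frame of board between -0.051 and -0.021 m and y of loaf in the frame of board between 0.1 and 0.13 m and x of slice in the frame of board between -0.051 and -0.021 m and y of slice in the frame of board between -0.13 and -0.1 m) or (y of white_cup in the frame of board below 0 m and x of loaf in the frame of board between -0.051 and -0.021 m and y of loaf in the frame of board between -0.13 and -0.1 m and x of slice in the frame of board between -0.051 and -0.021 m and y of slice in the frame of board between 0.1 and 0.13 m)) and ((z of cookie_a in the frame of board between 0.009 and 0.017 m and z of cookie_b in the frame of board between 0.021 and 0.033 m) or (z of cookie_b in the frame of board between 0.009 and 0.017 m and z of cookie_a in the frame of board between 0.021 and 0.033 m)) and z of each of loaf, slice in the frame of board below 0.017 m and x of cookie_a in the frame of board between -0.051 and -0.021 m and y of cookie_a in the frame of board between -0.015 and 0.015 m and x of cookie_b in the frame of board between -0.051 and -0.021 m and y of cookie_b in the frame of board between -0.015 and 0.015 m and horizontal distance between cookie_a and cookie_b below 0.015 m and angle between the x axis of loaf and the x axis of board, either way round below 0.2 rad and angle between the y axis of slice and the x axis of board, either way round below 0.2 rad and linear speed of each of loaf, slice, cookie_a, cookie_b below 0.02 m/s and angle between each of loaf, slice, cookie_a, cookie_b's own z axis and vertical below 0.15 rad); the robot touches nothing.
It fails at once if the white cup is pushed more than 20 mm or tipped (distance of white_cup from where it was at the start of the episode above 0.02 m or angle between white_cup's own z axis and vertical above 0.3 rad).
It fails at once if the blue cup is pushed more than 20 mm or tipped (distance of blue_cup from where it was at the start of the episode above 0.02 m or angle between blue_cup's own z axis and vertical above 0.3 rad).
It fails at once if the honey jar is pushed more than 20 mm or tipped (distance of honey_jar from where it was at the start of the episode above 0.02 m or angle between honey_jar's own z axis and vertical above 0.3 rad).
It also fails if it takes over 106 s, if anything falls off the work surface, if the arm or the gripper's body presses on something with over 40 N, if the wrist force passes 120 N, or if a joint passes its speed limit or range.

## Working session

There is one attempt and no reset: what is moved stays moved. The work goes in short steps, Python scripts to look and compute and a tool call to move; the robot and the scene stay as the last step left them, time stands still between calls to the robot, and variables do not carry over. Pictures are saved under pics/ and viewed, at most 14 in all, crops included, and the job is handed in when it is done.

Besides the shell and the picture viewer there is one more tool, called after "Request:" by a JSON object that holds its "method" and its "body". move_arm: Moves the arm, as the interface text tells. Its arguments: {"type":"object","properties":{"plan":{"type":"array","items":{"type":"object","properties":{"delta_pos":{"type":"array","items":{"type":"number"}},"turn":{"type":"array","items":{"type":"number"}},"fingers":{"type":"number"}}}},"force":{"type":"number"}},"required":["plan"]}

```bash
mkdir -p pics; cat > h.py <<'E'
import numpy as np, cv2
from workcell import get_obs, camera, hand_in, tip_reach
def snap(name,fn):
    c=camera(name); cv2.imwrite('pics/'+fn+'.png',c['color'][:,:,::-1]); np.savez('pics/'+fn+'.npz',**c); return c
def cloud(c):
    z=c['range_z'].astype(float); v,u=np.mgrid[:z.shape[0],:z.shape[1]]
    P=np.stack([(u-c['cx'])/c['fx']*z,(v-c['cy'])/c['fy']*z,z],-1)
    return (P-c['t'])@c['R']
def ray(c,u,v,h):
    d=np.array([(u-c['cx'])/c['fx'],(v-c['cy'])/c['fy'],1])@c['R']; o=-c['R'].T@c['t']
    return o+d*(h-o[2])/d[2]
E
python3 - <<'E'
from h import *
for n in('top','scene'):
    c=snap(n,n+'0'); print(n,c['fx'],c['R'].round(3).tolist(),c['t'])
o=get_obs(); print({k:np.round(v,3).tolist() for k,v in o.items()},tip_reach)
E
```

```text
top 495.3810558142395 [[-0.008, -1.0, 0.025], [-0.996, 0.006, -0.088], [0.088, -0.026, -0.996]] [-0.00560629  0.56442934  1.1936392 ]
scene 397.72934710713065 [[-0.892, -0.453, -0.017], [-0.333, 0.68, -0.653], [0.307, -0.577, -0.757]] [0.49918693 0.21277866 0.90140143]
{'clock': 0.1, 'joint_pos': [1.119, 0.333, -0.065, 1.461, 0.022, 1.35, -0.088], 'joint_velocities': [0.002, -0.003, 0.001, -0.003, -0.001, -0.001, -0.001], 'tau': [0.001, -62.675, 0.049, -39.243, 0.016, 0.007, 0.0], 'position': [0.26, -0.568, 0.242], 'ee_rot': [0.977, 0.213, -0.0, -0.001], 'ft_force': [-0.196, -1.526, -0.612], 'torque': [0.032, 0.032, 0.037], 'grasp_force': 0.0, 'grip_width': 1.002} 0.011
```

View pics/top0.png

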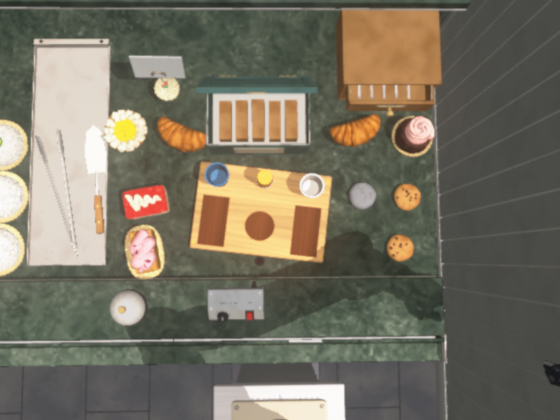

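View pics/scene0.png

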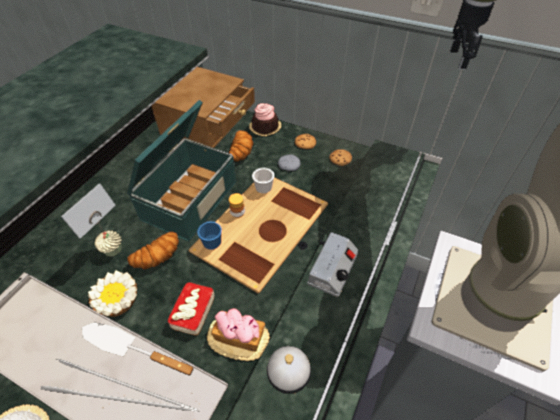

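The top view shows the board at about (260,212), with the blue cup at (217,175), the jar at (265,178) and the white cup at (312,186). The loaf is at (145,251) and the slice at (146,201). Cookie candidates are the brown chip discs at (407,197) and (400,248). The third disc, at (363,195), is grey, so it's the decoy. I'll confirm this in a crop and measure.

```bash
cat > m.py <<'E'
from h import *
def cnt(mask):
    cs,_=cv2.findContours(mask.astype(np.uint8),cv2.RETR_EXTERNAL,cv2.CHAIN_APPROX_NONE); return max(cs,key=cv2.contourArea)
def toW(c,k,h): return np.array([ray(c,*p[0],h)[:2] for p in k])
def box(w):
    (a,b),(s,t),ang=cv2.minAreaRect((w*1000).astype(np.float32)); return np.round([a,b,s,t,ang],1)
def win(sh,b):
    m=np.zeros(sh,bool); u0,v0,u1,v1=b; m[v0:v1,u0:u1]=1; return m
E
python3 - <<'E'
from m import *
c=dict(np.load('pics/top0.npz')); W=cloud(c); img=c['color']; hsv=cv2.cvtColor(img,cv2.COLOR_RGB2HSV); H,S,V=[hsv[...,i].astype(int) for i in range(3)]
z=W[...,2]; sh=z.shape
print('counter z',np.median(z[270:275,250:300]),'board z',np.median(z[240:250,240:280]), 'hood grey disc z',z[195,363])
b=win(sh,(180,150,345,275))&(z>0.005)&(S>60)&(H<25)
k=cnt(b); print('board',box(toW(c,k,0.012)))
for n,w in(('L',(195,190,232,250)),('R',(288,200,325,260)),('spot',(240,208,280,245))):
    m=win(sh,w)&(V<115)&(H<25)&(z<.02); print(n,box(toW(c,cnt(m),0.012)),m.sum())
for n,w in(('ck1',(385,175,430,220)),('ck2',(380,228,425,268)),('grey',(345,175,385,215))):
    m=win(sh,w)&(z>0.006); k=cnt(m); print(n,box(toW(c,k,0.009)),'top',np.percentile(z[m],[50,98]),W[m].mean(0))
for n,w in(('slice',(115,178,178,225)),('loaf',(115,222,172,285))):
    m=win(sh,w)&(z>0.006)
    for h in (.012,.03,.045):
        mm=win(sh,w)&(z>h)
        p=W[mm][:,:2]; print(n,h,box(p),p.mean(0).round(4),z[mm].max(), mm.sum())
for n,w in(('blue',(200,158,232,190)),('jar',(252,164,276,190)),('white',(294,168,330,202))):
    m=win(sh,w)&(z>0.03); p=W[m]; print(n,box(p[:,:2]),p[:,2].max())
a=cv2.resize(img[165:290,110:185],None,fx=4.4,fy=4.4,interpolation=cv2.INTER_CUBIC); d=cv2.resize(img[165:290,340:435],None,fx=4.4,fy=4.4,interpolation=cv2.INTER_CUBIC)
cv2.imwrite('pics/crop.png',np.hstack([a,d])[:,:,::-1])
E
```

```text
counter z 0.0005000093533134868 board z 0.012649895495304053 hood grey disc z 0.015549246179697497
board [572.6  39.5 335.9 223.1  82.6]
L [481.8 200.3   2.5   0.  -90.4] 8
R [ 463.2 -116.4    2.5   17.5   80.9] 9Traceback (most recent call last):
  File "<stdin>", line 8, in <module>
  File "m.py", line 3, in cnt
    cs,_=cv2.findContours(mask.astype(np.uint8),cv2.RETR_EXTERNAL,cv2.CHAIN_APPROX_NONE); return max(cs,key=cv2.contourArea)
                                                                                                 ~~~^^^^^^^^^^^^^^^^^^^^^^^^
ValueError: max() iterable argument is empty
```

```bash
cat > a.py <<'E'
from m import *
c=dict(np.load('pics/top0.npz')); W=cloud(c); img=c['color']; hsv=cv2.cvtColor(img,cv2.COLOR_RGB2HSV); H,S,V=[hsv[...,i].astype(int) for i in range(3)]
z=W[...,2]; sh=z.shape
print(hsv[225,213],hsv[230,305],hsv[225,260],hsv[245,240])
for n,w in(('L',(193,190,234,250)),('R',(286,200,327,262)),('spot',(240,206,280,245))):
    m=win(sh,w)&(V<130)&(z>.006)&(z<.03); print(n,box(toW(c,cnt(m),0.012)),m.sum())
for n,w in(('ck1',(385,175,430,220)),('ck2',(380,228,425,268)),('grey',(345,175,385,215))):
    m=win(sh,w)&(z>0.006); k=cnt(m); print(n,box(toW(c,k,0.009)),'top',np.percentile(z[m],[50,98]),W[m].mean(0))
for n,w in(('slice',(115,178,178,225)),('loaf',(115,222,172,285))):
    for h in (.006,.02,.03,.045):
        mm=win(sh,w)&(z>h)
        p=W[mm][:,:2]; print(n,h,box(p),p.mean(0).round(4),z[mm].max(), mm.sum())
for n,w in(('blue',(200,158,232,190)),('jar',(252,164,276,190)),('white',(294,168,330,202))):
    m=win(sh,w)&(z>0.03); p=W[m]; print(n,box(p[:,:2]),p[:,2].max())
a=cv2.resize(img[165:290,110:185],None,fx=4.4,fy=4.4,interpolation=cv2.INTER_CUBIC); d=cv2.resize(img[165:290,340:435],None,fx=4.4,fy=4.4,interpolation=cv2.INTER_CUBIC)
cv2.imwrite('pics/crop.png',np.hstack([a,d])[:,:,::-1])
E
python3 a.py
```

```text
[ 11 161 158] [ 11 160 158] [ 11 161 166] [ 20 117 247]
L [618.2 207.5   0.    0.    0. ] 2
R [468.5 -92.9   2.5   7.4  89.2] 9Traceback (most recent call last):
  File "a.py", line 6, in <module>
    m=win(sh,w)&(V<130)&(z>.006)&(z<.03); print(n,box(toW(c,cnt(m),0.012)),m.sum())
                                                            ~~~^^^
  File "m.py", line 3, in cnt
    cs,_=cv2.findContours(mask.astype(np.uint8),cv2.RETR_EXTERNAL,cv2.CHAIN_APPROX_NONE); return max(cs,key=cv2.contourArea)
                                                                                                 ~~~^^^^^^^^^^^^^^^^^^^^^^^^
ValueError: max() iterable argument is empty
```

```bash
sed -i 's/V<130/V<205/' a.py; python3 a.py
```

```text
[ 11 161 158] [ 11 160 158] [ 11 161 166] [ 20 117 247]
L [552.7 158.   65.5 122.8  83. ] 1326
R [517.9 -78.6  82.5 133.7  83.9] 1358
spot [538.9  42.7  70.3  70.1  44.7] 660
ck1 [ 610.5 -326.6   65.5   65.4   43.9] top [0.01324116 0.02031788] [ 0.60770423 -0.32207853  0.02921698]
ck2 [ 483.  -308.3   67.7   64.9   88.5] top [0.01316925 0.02061744] [ 0.48225213 -0.30000692  0.0331077 ]
grey [ 612.9 -214.8   65.8   63.3   89.7] top [0.01327392 0.01986349] [ 0.61153365 -0.21117841  0.0296265 ]
slice 0.006 [571.1 200.4 401.2 135.6  76.2] [0.5957 0.3158] 1.2384371054918415 1284
slice 0.02 [560.6 191.9 384.7 101.5  73.5] [0.596 0.317] 1.2384371054918415 1221
slice 0.03 [559.7 191.5 383.7  99.3  73.4] [0.5965 0.3179] 1.2384371054918415 1126
slice 0.045 [533.2 194.3 376.9  35.2  66.5] [0.584  0.3113] 1.2384371054918415 124
loaf 0.006 [472.6 205.2 367.1 151.3  89.3] [0.4643 0.3172] 1.2384371054918415 1672
loaf 0.02 [463.1 205.3 367.1 132.3  89.3] [0.4622 0.3159] 1.2384371054918415 1403
loaf 0.03 [463.5 205.4 367.3 132.1  89.5] [0.463  0.3161] 1.2384371054918415 1346
loaf 0.045 [447.3 193.3 328.4 100.9  76.3] [0.4778 0.3147] 1.2384371054918415 823
blue [578.7  80.6 263.6  57.3  38.1] 1.2384371054918415
jar [563.1  30.1  36.7 211.4  89.6] 1.2384371054918415
white [565.1 -28.8  58.3 230.9  50.7] 1.2384371054918415
```

View pics/crop.png

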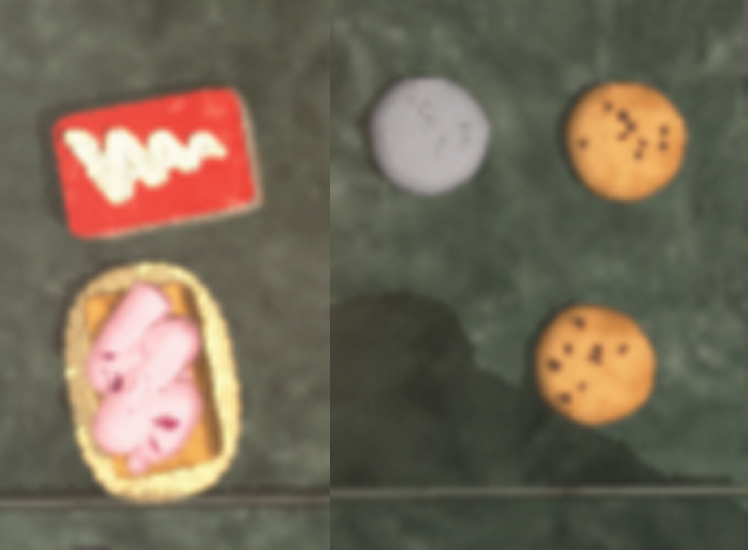

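In the crop, both brown chip discs, at right top (ck1) and right bottom (ck2), are the cookies. The grey one is the decoy. The red slice and the pink-iced loaf on its gold card are confirmed too. Next I'll exclude the invalid depth pixels and refine the fits.

```bash
cat > b.py <<'E'
from m import *
import sys
def hs(c): 
    h=cv2.cvtColor(c['color'],cv2.COLOR_RGB2HSV); return [h[...,i].astype(int) for i in range(3)]
if __name__=='__main__':
    for f in('top0','scene0'):
        c=dict(np.load(f'pics/{f}.npz')); W=cloud(c); z=np.where(c['range_z']>0,W[...,2],-1); H,S,V=hs(c); T=f=='top0'; ok=(z<.2); print(f)
        X,Y=W[...,0],W[...,1]
        def reg(x0,x1,y0,y1): return (X>x0)&(X<x1)&(Y>y0)&(Y<y1)&ok&(z>-.5)
        pr=lambda n,p:print(n,box(p),p.mean(0).round(4))
        b=reg(.4,.75,-.18,.26)&(abs(z-.012)<.006); 
        dk=b&(V<205)&(H<18)&(S>130)
        for n,r in(('L',(.47,.63,.105,.22)),('spot',(.48,.6,0,.09)),('R',(.44,.6,-.125,-.025))):
            pr(n,toW(c,cnt(dk&reg(*r)),.012)); print((W[dk&reg(*r)].mean(0)*1000).round(1))
        for n,r in(('ck1',(.56,.66,-.38,-.27)),('ck2',(.43,.54,-.36,-.25))):
            m=reg(*r)&(z>.006)&(S>100); pr(n,W[m][:,:2]); (p,rr)=cv2.minEnclosingCircle((toW(c,cnt(m),.011)*1000).astype(np.float32)); print(p,rr,np.median(z[m]))
        for h,h2 in((.004,.2),(.022,.2),(.03,.034),(.045,.2)):
            pr(f'slice{h}',W[reg(.53,.67,.24,.4)&(z>h)&(z<h2)][:,:2])
        m=reg(.53,.67,.24,.4)&((H<8)|(H>172))&(S>150)&(z>.025); pr('red',toW(c,cnt(m),.034))
        for h,h2 in((.001,.012),(.004,.2),(.022,.2),(.03,.046),(.05,.2)):
            pr(f'loaf{h}',W[reg(.38,.54,.24,.4)&(z>h)&(z<h2)&(S>60)&((H<40)|(H>150))][:,:2])
        for n,r in(('blue',(.58,.70,.1,.19)),('jar',(.6,.7,0,.06)),('white',(.57,.68,-.13,-.03))):
            m=reg(*r)&(z>.05); pr(n,W[m][:,:2]); print(z[m].max())
E
python3 b.py
```

```text
top0
L [552.7 158.   65.5 122.8  83. ] [0.5524 0.1579]
[552.4 157.8  12.6]
spot [538.9  42.7  70.3  70.1  44.7] [0.5388 0.043 ]
[539.   43.4  12.8]
R [522.7 -71.6  67.4 125.6  83.9] [ 0.5229 -0.072 ]
[523.  -71.5  12.9]
ck1 [ 609.7 -328.2   66.8   63.7   88.6] [ 0.6099 -0.3261]
(609.7794189453125, -327.2115173339844) 34.287574768066406 0.013438168665624443
ck2 [ 481.7 -306.    66.    64.7   72.5] [ 0.4823 -0.3047]
(482.74310302734375, -305.5864562988281) 34.14249801635742 0.01330629521225884
slice0.004 [599.8 319.8 139.7 158.5   1. ] [0.5943 0.3185]
slice0.022 [580.8 318.1 103.9 104.8  10.7] [0.5972 0.3198]
slice0.03 [598.3 321.5  67.8 103.4  10.3] [0.5961 0.3201]
slice0.045 [602.9 336.4  46.5  39.6  32. ] [0.5964 0.3395]
red [598.5 321.6  67.4 101.9  11.1] [0.5981 0.3214]
loaf0.001 [474.9 328.  133.7  98.1   8.6] [0.4714 0.3272]
loaf0.004 [475.7 325.8 133.6  94.8  12.2] [0.475 0.32 ]
loaf0.022 [478.2 320.2 103.9  62.3   7.5] [0.4772 0.3169]
loaf0.03 [478.1 320.5 103.9  61.6   7.5] [0.4751 0.3151]
loaf0.05 [479.8 322.1  99.4  59.2   1.1] [0.479  0.3242]
blue [660.  144.4  57.5  56.2 
[... 777 characters left out ...]
11.6] [0.5919 0.327 ]
slice0.03 [595.5 322.2  68.  104.2  10.7] [0.5922 0.3233]
slice0.045 [599.7 341.9  42.4  33.4  45.3] [0.5933 0.3443]
red [595.4 323.   67.  102.7  10.4] [0.5949 0.3245]
loaf0.001 [475.8 324.9 130.3 102.2   6.7] [0.4652 0.3486]
loaf0.004 [472.  333.9 135.7  85.2   4.5] [0.4678 0.3379]
loaf0.022 [466.7 322.5 123.2  63.8   5.1] [0.4692 0.3335]
loaf0.03 [465.3 322.9 120.6  62.8   5.1] [0.4649 0.3351]
loaf0.05 [475.8 324.5 101.   58.    0.6] [0.4737 0.3283]
blue [656.6 146.4  56.9  58.1  68.2] [0.6578 0.1452]
0.062351765325322314
jar [648.4  32.   35.8  36.2  10.1] [0.6461 0.0341]
0.06994152956157025
white [627.9 -82.1  57.7  58.5  55.7] [ 0.6287 -0.0825]
0.06350402159600083
```

Both views agree to about 3 mm and the sizes match the ones given, so I'll average them. First I go above the nearer cookie (0.480, -0.303), with the closing line along board x.

Careful with the scale: shifts go in shares of 0.75 m and turns go in shares of pi rad. That gives: 0.31 m / 0.75 = 0.4133, -0.149 m / 0.75 = -0.1987, -1.014 rad / 3.1416 = -0.3228.

Request:
{"method": "move_arm", "body": {"plan": [{"delta_pos": [0.0667,-0.0333,0.0133],"turn": [0,0,-0.0477],"fingers": 0},{"delta_pos": [0.1333,-0.0667,0.0267],"turn": [0,0,-0.0955],"fingers": 0},{"delta_pos": [0.2133,-0.1067,0.0667],"turn": [0,0,-0.1432],"fingers": 0},{"delta_pos": [0.28,-0.1333,0.1067],"turn": [0,0,-0.191],"fingers": 0},{"delta_pos": [0.3467,-0.1667,0.1333],"turn": [0,0,-0.2387],"fingers": 0},{"delta_pos": [0.4133,-0.1987,0.1627],"turn": [0,0,-0.2865],"fingers": 0},{"delta_pos": [0.4133,-0.1987,0.1627],"turn": [0,0,-0.3228],"fingers": 0},{"delta_pos": [0.4133,-0.1987,0.1627],"turn": [0,0,-0.3228],"fingers": 0},{"delta_pos": [0.4133,-0.1987,0.1627],"turn": [0,0,-0.3228],"fingers": 0}], "force": 25}}

```text
clock: 1.23
position: [0.4793, -0.3052, 0.1205]
ee_rot: [0.752, 0.659, -0.0, 0.0]
ft_force: [-0.7, -0.5, -0.4]
grip_width: 1.002
grasp_force: 0.0
```

```bash
cat > go.py <<'E'
import sys
from h import *
from scipy.spatial.transform import Rotation as Ro
o=get_obs(); p=np.array(o['position']); R=Ro.from_quat(o['ee_rot']).as_matrix()
yt=np.degrees(np.arctan2(R[1,1],R[0,1])); print('t',round(o['clock'],2),'pos',p.round(4),'zaxis',R[:,2].round(3),'yt',yt.round(2),'q7',round(o['joint_pos'][6],2),'F',np.round(o['ft_force'],1),'w',round(o['grip_width'],3),'gf',round(o['grasp_force'],1))
for a in sys.argv[1:]:
    x,y,z,ang=map(float,a.split(',')); th=np.radians(ang); Y=[np.cos(th),np.sin(th),0]; Z=[0,0,-1]; X=np.cross(Y,Z)
    T=np.stack([X,Y,Z],1); print(a,'delta',(R.T@(np.array([x,y,z])-p)).round(4),'turn',Ro.from_matrix(R.T@T).as_rotvec().round(3))
E
python3 go.py .48,-.303,.014,-7.3
```

```text
t 1.23 pos [ 0.4793 -0.3052  0.1205] zaxis [-0.    -0.001 -1.   ] yt -7.58 q7 0.25 F [-0.7 -0.5 -0.4] w 1.002 gf 0.0
.48,-.303,.014,-7.3 delta [0.0023 0.0004 0.1065] turn [-0.     0.001 -0.005]
```

Converted, 0.106 m / 0.75 = 0.1413, 0.001 m / 0.75 = 0.0013.

Request:
{"method": "move_arm", "body": {"plan": [{"delta_pos": [0.0013,0,0.0667],"turn": [0,0,0],"fingers": 0},{"delta_pos": [0.0013,0,0.1133],"turn": [0,0,0],"fingers": 0},{"delta_pos": [0.0013,0,0.1413],"turn": [0,0,0],"fingers": 0},{"delta_pos": [0.0013,0,0.1413],"turn": [0,0,0],"fingers": 0},{"delta_pos": [0.0013,0,0.1413],"turn": [0,0,0],"fingers": 0}]}}

```text
clock: 1.85
position: [0.4804, -0.304, 0.0155]
ee_rot: [0.751, 0.66, 0.0, 0.001]
ft_force: [-0.2, 0.3, 0.9]
grip_width: 1.004
grasp_force: 0.0
```

```bash
python3 - <<'E'
from h import *
c=snap('scene','s1'); P=c['R']@np.array([.48,-.303,.02])+c['t']; u=int(P[0]/P[2]*c['fx']+c['cx']);v=int(P[1]/P[2]*c['fy']+c['cy']); print(u,v)
u=min(max(u,50),509);v=min(max(v,50),369)
cv2.imwrite('pics/s1c.png',cv2.resize(c['color'][v-50:v+50,u-50:u+50,::-1],None,fx=6,fy=6))
E
python3 go.py
```

```text
340 153
t 1.9 pos [ 0.4806 -0.3039  0.0157] zaxis [ 0.002 -0.001 -1.   ] yt -7.41 q7 0.2 F [-0.2  0.4 -0.9] w 1.0 gf 0.0
```

View pics/s1c.png

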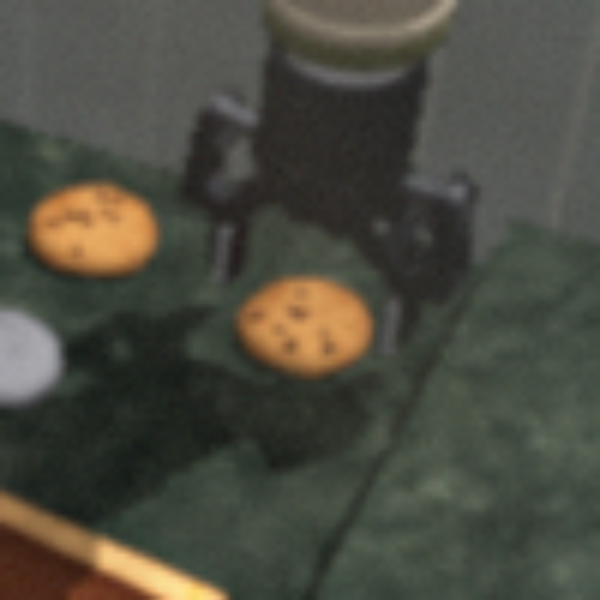

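The fingers straddle the cookie, with tips at (225,280) and (390,350) around a centre of (305,325). They hang a few mm above the counter, so I'll go slightly lower and close.

Converted, 0.004 m / 0.75 = 0.0053.

Request:
{"method": "move_arm", "body": {"plan": [{"delta_pos": [0,0,0.0053],"turn": [0,0,0],"fingers": 0},{"delta_pos": [0,0,0.0053],"turn": [0,0,0],"fingers": 0.3},{"delta_pos": [0,0,0.0053],"turn": [0,0,0],"fingers": 0.4},{"delta_pos": [0,0,0.0053],"turn": [0,0,0],"fingers": 0.4},{"delta_pos": [0,0,0.0053],"turn": [0,0,0],"fingers": 0.4},{"delta_pos": [0,0,0.0053],"turn": [0,0,0],"fingers": 0.4}], "force": 25}}

```text
clock: 2.65
position: [0.4804, -0.3032, 0.0112]
ee_rot: [0.751, 0.66, 0.0, 0.0]
ft_force: [-2.3, 1.7, 6.3]
grip_width: 0.732
grasp_force: 25.8
```

```bash
python3 go.py
```

```text
t 2.65 pos [ 0.4804 -0.3032  0.0112] zaxis [ 0.001 -0.001 -1.   ] yt -7.34 q7 0.2 F [-2.3  1.7  6.3] w 0.732 gf 25.8
```

Converted, -0.1 m / 0.75 = -0.1333, -0.07 m / 0.75 = -0.0933.

Request:
{"method": "move_arm", "body": {"plan": [{"delta_pos": [0,0,-0.04],"turn": [0,0,0],"fingers": 0.4},{"delta_pos": [0,0,-0.0933],"turn": [0,0,0],"fingers": 0.4},{"delta_pos": [0,0,-0.1333],"turn": [0,0,0],"fingers": 0.4},{"delta_pos": [0,0,-0.1333],"turn": [0,0,0],"fingers": 0.4}]}}

```text
clock: 3.15
position: [0.4813, -0.3038, 0.1129]
ee_rot: [0.751, 0.66, 0.001, 0.002]
ft_force: [0.1, 0.6, -0.6]
grip_width: 0.729
grasp_force: 26.8
```

```bash
python3 go.py .538,.043,.111,-7.3
python3 - <<'E'
from h import *
c=snap('scene','s2'); P=c['R']@np.array([.48,-.303,.11])+c['t']; u=int(P[0]/P[2]*c['fx']+c['cx']);v=int(P[1]/P[2]*c['fy']+c['cy']); print(u,v)
u=min(max(u,50),509);v=min(max(v,50),369)
cv2.imwrite('pics/s2c.png',cv2.resize(c['color'][v-50:v+50,u-50:u+50,::-1],None,fx=6,fy=6))
E
```

```text
t 3.15 pos [ 0.4813 -0.3038  0.1129] zaxis [ 0.004 -0.003 -1.   ] yt -7.34 q7 0.24 F [ 0.1  0.6 -0.6] w 0.729 gf 26.8
.538,.043,.111,-7.3 delta [0.3512 0.0119 0.0012] turn [ 0.004  0.002 -0.001]
344 129
```

View pics/s2c.png

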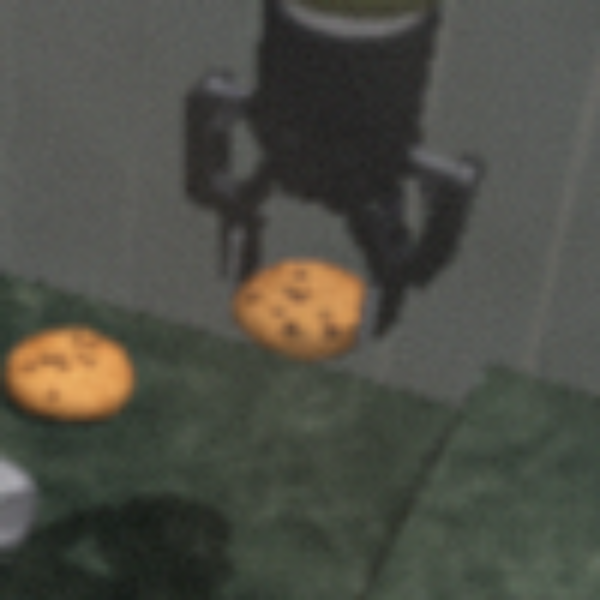

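```bash
python3 - <<'E'
from b import *
c=dict(np.load('pics/s2.npz')); W=cloud(c); H,S,V=hs(c)
z=W[...,2]; m=(c['range_z']>0)&(z>.08)&(z<.14)&(S>120)&(H<25)&(abs(W[...,0]-.48)<.06)&(abs(W[...,1]+.3)<.07)
k=cnt(m); 
for h in (.105,.115):print(box(toW(c,k,h)),cv2.minEnclosingCircle((toW(c,k,h)*1000).astype(np.float32)))
print(np.percentile(z[m],[5,50,95]),W[m].mean(0))
E
```

```text
[ 484.8 -308.2   58.5   71.1   12.4] ((478.8070373535156, -309.6629333496094), 35.97646713256836)
[ 481.4 -295.6   57.7   70.1   12.4] ((475.497802734375, -297.098388671875), 35.480125427246094)
[0.1080305  0.11284658 0.11560103] [ 0.4801401  -0.2994462   0.11254245]
```

Converted, 0.349 m / 0.75 = 0.4653, 0.012 m / 0.75 = 0.016, 0.002 rad / 3.1416 = 0.0006.

Request:
{"method": "move_arm", "body": {"plan": [{"delta_pos": [0.0533,0.0027,0],"turn": [0.0013,0.0006,0],"fingers": 0.4},{"delta_pos": [0.12,0.0053,0],"turn": [0.0013,0.0006,0],"fingers": 0.4},{"delta_pos": [0.1867,0.008,0],"turn": [0.0013,0.0006,0],"fingers": 0.4},{"delta_pos": [0.2533,0.0107,0],"turn": [0.0013,0.0006,0],"fingers": 0.4},{"delta_pos": [0.32,0.0133,0],"turn": [0.0013,0.0006,0],"fingers": 0.4},{"delta_pos": [0.3867,0.0147,0],"turn": [0.0013,0.0006,0],"fingers": 0.4},{"delta_pos": [0.44,0.016,0.0133],"turn": [0.0013,0.0006,0],"fingers": 0.4},{"delta_pos": [0.4653,0.016,0.04],"turn": [0.0013,0.0006,0],"fingers": 0.4},{"delta_pos": [0.4653,0.016,0.08],"turn": [0.0013,0.0006,0],"fingers": 0.4},{"delta_pos": [0.4653,0.016,0.1],"turn": [0.0013,0.0006,0],"fingers": 0.4},{"delta_pos": [0.4653,0.016,0.1],"turn": [0.0013,0.0006,0],"fingers": 0.4}]}}

```text
clock: 4.58
position: [0.5354, 0.0412, 0.034]
ee_rot: [0.751, 0.66, -0.002, -0.003]
ft_force: [0.4, 0.1, 0.6]
grip_width: 0.729
grasp_force: 26.9
```

```bash
python3 go.py .538,.041,.0235,-7.3
```

```text
t 4.58 pos [0.5354 0.0412 0.034 ] zaxis [-0.007  0.002 -1.   ] yt -7.36 q7 -0.49 F [0.4 0.1 0.6] w 0.729 gf 26.9
.538,.041,.0235,-7.3 delta [0.0001 0.0027 0.0104] turn [-0.007 -0.002 -0.001]
```

Converted, -0.1 m / 0.75 = -0.1333, 0.002 m / 0.75 = 0.0027, -0.002 rad / 3.1416 = -0.0006.

Request:
{"method": "move_arm", "body": {"plan": [{"delta_pos": [0,0.0013,0.008],"turn": [-0.0013,-0.0006,0],"fingers": 0.4},{"delta_pos": [0,0.0027,0.0133],"turn": [-0.0013,-0.0006,0],"fingers": 0.4},{"delta_pos": [0,0.0027,0.0133],"turn": [-0.0013,-0.0006,0],"fingers": 0.4},{"delta_pos": [0,0.0027,0.0133],"turn": [-0.0013,-0.0006,0],"fingers": 0.2},{"delta_pos": [0,0.0027,0.0133],"turn": [-0.0013,-0.0006,0],"fingers": 0},{"delta_pos": [0,0.0027,0.0133],"turn": [-0.0013,-0.0006,0],"fingers": 0},{"delta_pos": [0,0.0027,-0.0267],"turn": [-0.0013,-0.0006,0],"fingers": 0},{"delta_pos": [0,0.0027,-0.08],"turn": [-0.0013,-0.0006,0],"fingers": 0},{"delta_pos": [0,0.0027,-0.1333],"turn": [-0.0013,-0.0006,0],"fingers": 0},{"delta_pos": [0,0.0027,-0.1333],"turn": [-0.0013,-0.0006,0],"fingers": 0}]}}

```text
clock: 5.82
position: [0.5407, 0.0414, 0.1385]
ee_rot: [0.751, 0.66, 0.002, 0.002]
ft_force: [-0.3, -0.2, -0.9]
grip_width: 1.001
grasp_force: 0.0
```

```bash
python3 go.py .608,-.325,.12,-7.3 .608,-.325,.011,-7.3
```

```text
t 5.83 pos [0.5407 0.0414 0.1385] zaxis [ 0.006 -0.    -1.   ] yt -7.34 q7 -0.43 F [-0.3 -0.2 -0.9] w 1.001 gf 0.0
.608,-.325,.12,-7.3 delta [-0.3548  0.1134  0.0189] turn [ 0.006 -0.001 -0.001]
.608,-.325,.011,-7.3 delta [-0.3549  0.1128  0.1279] turn [ 0.006 -0.001 -0.001]
```

Converted, -0.355 m / 0.75 = -0.4733, -0.12 m / 0.75 = -0.16, 0.002 rad / 3.1416 = 0.0006.

Request:
{"method": "move_arm", "body": {"plan": [{"delta_pos": [-0.08,0.0267,0],"turn": [0.0006,0,0],"fingers": 0},{"delta_pos": [-0.16,0.0533,0],"turn": [0.0006,0,0],"fingers": 0},{"delta_pos": [-0.24,0.08,0],"turn": [0.0006,0,0],"fingers": 0},{"delta_pos": [-0.32,0.1067,0],"turn": [0.0006,0,0],"fingers": 0},{"delta_pos": [-0.4,0.1333,0],"turn": [0.0006,0,0],"fingers": 0},{"delta_pos": [-0.4733,0.152,0.0267],"turn": [0.0006,0,0],"fingers": 0},{"delta_pos": [-0.4733,0.152,0.0667],"turn": [0.0006,0,0],"fingers": 0},{"delta_pos": [-0.4733,0.152,0.0933],"turn": [0.0006,0,0],"fingers": 0},{"delta_pos": [-0.4733,0.152,0.0933],"turn": [0.0006,0,0],"fingers": 0}]}}

```text
clock: 6.95
position: [0.6057, -0.3237, 0.0632]
ee_rot: [0.75, 0.661, -0.001, -0.003]
ft_force: [-0.4, -0.3, 0.6]
grip_width: 0.999
grasp_force: 0.0
```

```bash
python3 go.py .608,-.325,.011,-7.3; python3 - <<'E'
from b import *
for n in('top','scene'):
    c=snap(n,n+'3'); W=cloud(c); H,S,V=hs(c); z=W[...,2]; 
    m=(c['range_z']>0)&(z>.02)&(z<.05)&(S>100)&(H<25)&(abs(W[...,0]-.538)<.06)&(abs(W[...,1]-.043)<.06)
    k=cnt(m); print(n,box(toW(c,k,.024)),cv2.minEnclosingCircle((toW(c,k,.023)*1000).astype(np.float32)),np.median(z[m]),W[m].mean(0))
E
```

```text
t 6.95 pos [ 0.6057 -0.3237  0.0632] zaxis [-0.005  0.002 -1.   ] yt -7.23 q7 0.14 F [-0.4 -0.3  0.6] w 0.999 gf 0.0
.608,-.325,.011,-7.3 delta [-0.0011  0.0027  0.0522] turn [-0.005 -0.002  0.001]
top [539.   37.7  64.8  63.3  56.2] ((539.5819702148438, 38.11589813232422), 33.681907653808594) 0.02496289371730735 [0.53945621 0.03777139 0.02508427]
scene [534.4  41.7  63.8  63.   79.2] ((534.7223510742188, 41.42038345336914), 33.71363067626953) 0.023502811320072318 [0.53501247 0.04149185 0.02344684]
```

Cookie 1 lies flat, about 3.5 mm from the spot's centre, which is well inside the tolerance. Now I'll grip the second one.

Converted, 0.052 m / 0.75 = 0.0693, -0.001 m / 0.75 = -0.0013.

Request:
{"method": "move_arm", "body": {"plan": [{"delta_pos": [-0.0013,0.0013,0.04],"turn": [0,0,0],"fingers": 0},{"delta_pos": [-0.0013,0.0013,0.0693],"turn": [0,0,0],"fingers": 0},{"delta_pos": [-0.0013,0.0013,0.0693],"turn": [0,0,0],"fingers": 0},{"delta_pos": [-0.0013,0.0013,0.0693],"turn": [0,0,0],"fingers": 0.3},{"delta_pos": [-0.0013,0.0013,0.0693],"turn": [0,0,0],"fingers": 0.4},{"delta_pos": [-0.0013,0.0013,0.0693],"turn": [0,0,0],"fingers": 0.4},{"delta_pos": [-0.0013,0.0013,0.0693],"turn": [0,0,0],"fingers": 0.4},{"delta_pos": [-0.0013,0.0013,0.0693],"turn": [0,0,0],"fingers": 0.4}]}}

```text
clock: 8.05
position: [0.6083, -0.3269, 0.0155]
ee_rot: [0.751, 0.66, -0.0, 0.0]
ft_force: [-1.3, 2.1, 7.1]
grip_width: 0.702
grasp_force: 25.6
```

```bash
python3 go.py .5375,.041,.111,-7.3
```

```text
t 8.05 pos [ 0.6083 -0.3269  0.0155] zaxis [ 0.    -0.001 -1.   ] yt -7.33 q7 0.13 F [-1.3  2.1  7.1] w 0.702 gf 25.6
.5375,.041,.111,-7.3 delta [ 0.3558 -0.1171 -0.0958] turn [ 0.     0.001 -0.001]
```

Converted, -0.1 m / 0.75 = -0.1333, -0.07 m / 0.75 = -0.0933.

Request:
{"method": "move_arm", "body": {"plan": [{"delta_pos": [0,0,-0.04],"turn": [0,0,0],"fingers": 0.4},{"delta_pos": [0,0,-0.0933],"turn": [0,0,0],"fingers": 0.4},{"delta_pos": [0,0,-0.1333],"turn": [0,0,0],"fingers": 0.4},{"delta_pos": [0,0,-0.1333],"turn": [0,0,0],"fingers": 0.4},{"delta_pos": [0,0,-0.1333],"turn": [0,0,0],"fingers": 0.4}]}}

```text
clock: 8.68
position: [0.6074, -0.3267, 0.1133]
ee_rot: [0.751, 0.66, -0.001, -0.001]
ft_force: [-0.3, 0.5, -0.4]
grip_width: 0.701
grasp_force: 27.1
```

```bash
python3 - <<'E'
from b import *
c=snap('scene','s4'); W=cloud(c); H,S,V=hs(c)
z=W[...,2]; m=(c['range_z']>0)&(z>.08)&(z<.15)&(S>120)&(H<25)&(abs(W[...,0]-.608)<.06)&(abs(W[...,1]+.325)<.07)
P=W[m]; print(P.mean(0),np.percentile(P[:,2],[5,50,95])); A=np.c_[P[:,:2]-P[:,:2].mean(0),np.ones(len(P))]; print('slope',np.linalg.lstsq(A,P[:,2],rcond=None)[0])
v,u=np.argwhere(m).mean(0).astype(int); u=max(u,50);v=max(v,50)
cv2.imwrite('pics/s4c.png',cv2.resize(c['color'][v-50:v+50,u-50:u+50,::-1],None,fx=5,fy=5))
E
python3 go.py .5375,.041,.111,-7.3
```

```text
[ 0.60595569 -0.31950629  0.10849666] [0.10450589 0.1086891  0.11190566]
slope [-0.0056246  -0.03625235  0.10849666]
t 8.72 pos [ 0.6071 -0.3266  0.1126] zaxis [-0.003  0.001 -1.   ] yt -7.33 q7 0.15 F [-0.1  0.5 -0.5] w 0.706 gf 27.1
.5375,.041,.111,-7.3 delta [ 0.3557 -0.1159  0.002 ] turn [-0.003 -0.    -0.001]
```

View pics/s4c.png

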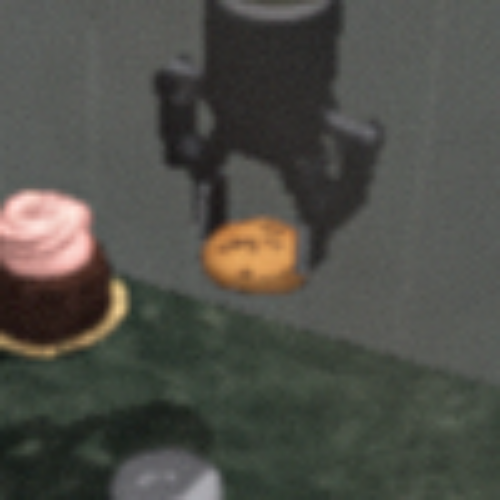

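Converted, 0.354 m / 0.75 = 0.472, -0.115 m / 0.75 = -0.1533.

Request:
{"method": "move_arm", "body": {"plan": [{"delta_pos": [0.0533,-0.016,0],"turn": [0,0,0],"fingers": 0.4},{"delta_pos": [0.12,-0.04,0],"turn": [0,0,0],"fingers": 0.4},{"delta_pos": [0.1867,-0.06,0],"turn": [0,0,0],"fingers": 0.4},{"delta_pos": [0.2533,-0.08,0],"turn": [0,0,0],"fingers": 0.4},{"delta_pos": [0.32,-0.1067,0],"turn": [0,0,0],"fingers": 0.4},{"delta_pos": [0.3867,-0.1267,0],"turn": [0,0,0],"fingers": 0.4},{"delta_pos": [0.44,-0.1427,0.0133],"turn": [0,0,0],"fingers": 0.4},{"delta_pos": [0.472,-0.1533,0.04],"turn": [0,0,0],"fingers": 0.4},{"delta_pos": [0.472,-0.1533,0.0667],"turn": [0,0,0],"fingers": 0.4},{"delta_pos": [0.472,-0.1533,0.0733],"turn": [0,0,0],"fingers": 0.4},{"delta_pos": [0.472,-0.1533,0.0733],"turn": [0,0,0],"fingers": 0.4},{"delta_pos": [0.472,-0.1533,0.0733],"turn": [0,0,0],"fingers": 0.4}]}}

```text
clock: 10.22
position: [0.5391, 0.0383, 0.0591]
ee_rot: [0.751, 0.66, -0.0, -0.0]
ft_force: [0.1, 0.1, 0.2]
grip_width: 0.704
grasp_force: 27.2
```

```bash
python3 go.py .5385,.0395,.0435,-7.3
```

```text
t 10.22 pos [0.5391 0.0383 0.0591] zaxis [-0.001  0.    -1.   ] yt -7.41 q7 -0.47 F [0.1 0.1 0.2] w 0.704 gf 27.2
.5385,.0395,.0435,-7.3 delta [ 0.0011 -0.0007  0.0156] turn [-0.001  0.    -0.002]
```

Converted, 0.015 m / 0.75 = 0.02, -0.001 m / 0.75 = -0.0013.

Request:
{"method": "move_arm", "body": {"plan": [{"delta_pos": [0.0013,-0.0013,0.0107],"turn": [0,0,0],"fingers": 0.4},{"delta_pos": [0.0013,-0.0013,0.0173],"turn": [0,0,0],"fingers": 0.4},{"delta_pos": [0.0013,-0.0013,0.02],"turn": [0,0,0],"fingers": 0.4},{"delta_pos": [0.0013,-0.0013,0.02],"turn": [0,0,0],"fingers": 0.4},{"delta_pos": [0.0013,-0.0013,0.02],"turn": [0,0,0],"fingers": 0.4}]}}

```text
clock: 10.85
position: [0.5377, 0.0402, 0.0436]
ee_rot: [0.751, 0.66, -0.001, -0.001]
ft_force: [-0.2, -0.0, 0.6]
grip_width: 0.701
grasp_force: 27.2
```

No contact yet, so I'll go down another 2.5 mm.

Converted, 0.0025 m / 0.75 = 0.0033, 0.001 m / 0.75 = 0.0013.

Request:
{"method": "move_arm", "body": {"plan": [{"delta_pos": [0,0,0.0013],"turn": [0,0,0],"fingers": 0.4},{"delta_pos": [0,0,0.0033],"turn": [0,0,0],"fingers": 0.4},{"delta_pos": [0,0,0.0033],"turn": [0,0,0],"fingers": 0.4},{"delta_pos": [0,0,0.0033],"turn": [0,0,0],"fingers": 0.4}]}}

```text
clock: 11.35
position: [0.5379, 0.0404, 0.0415]
ee_rot: [0.751, 0.66, -0.0, -0.001]
ft_force: [-1.3, -0.2, 6.6]
grip_width: 0.698
grasp_force: 30.0
```

Contact at 6.6 N. I'll release and rise.

Converted, -0.12 m / 0.75 = -0.16, -0.001 m / 0.75 = -0.0013.

Request:
{"method": "move_arm", "body": {"plan": [{"delta_pos": [0,0,-0.0013],"turn": [0,0,0],"fingers": 0.28},{"delta_pos": [0,0,-0.0013],"turn": [0,0,0],"fingers": 0.15},{"delta_pos": [0,0,-0.0013],"turn": [0,0,0],"fingers": 0},{"delta_pos": [0,0,-0.0013],"turn": [0,0,0],"fingers": 0},{"delta_pos": [0,0,-0.04],"turn": [0,0,0],"fingers": 0},{"delta_pos": [0,0,-0.0933],"turn": [0,0,0],"fingers": 0},{"delta_pos": [0,0,-0.16],"turn": [0,0,0],"fingers": 0},{"delta_pos": [0,0,-0.16],"turn": [0,0,0],"fingers": 0}]}}

```text
clock: 12.35
position: [0.5401, 0.0406, 0.1649]
ee_rot: [0.751, 0.66, 0.002, 0.002]
ft_force: [0.1, -0.0, -0.3]
grip_width: 1.0
grasp_force: 0.0
```

```bash
python3 go.py .597,.322,.15,10.7 .597,.322,.02,10.7
```

```text
t 12.35 pos [0.5401 0.0406 0.1649] zaxis [ 0.005  0.    -1.   ] yt -7.33 q7 -0.41 F [ 0.1 -0.  -0.3] w 1.0 gf 0.0
.597,.322,.15,10.7 delta [0.2864 0.0205 0.0152] turn [ 0.005  0.    -0.315]
.597,.322,.02,10.7 delta [0.2863 0.0199 0.1452] turn [ 0.005  0.    -0.315]
```

Cookies are stacked. The open finger would come close to the loaf's card if I took the slice now, so the loaf goes first. I'll grip its body at about (0.478, 0.321), closing along 97.5°.

```bash
python3 go.py .478,.321,.14,97.5
```

```text
t 12.35 pos [0.5401 0.0406 0.1649] zaxis [ 0.005  0.    -1.   ] yt -7.33 q7 -0.41 F [ 0.1 -0.  -0.3] w 1.0 gf 0.0
.478,.321,.14,97.5 delta [ 0.2702 -0.0975  0.0246] turn [ 0.004  0.004 -1.83 ]
```

Converted, 0.27 m / 0.75 = 0.36, 0.26 m / 0.75 = 0.3467, -1.83 rad / 3.1416 = -0.5825.

Request:
{"method": "move_arm", "body": {"plan": [{"delta_pos": [0.04,-0.0133,0],"turn": [0,0,-0.0509],"fingers": 0},{"delta_pos": [0.08,-0.0267,0],"turn": [0,0,-0.105],"fingers": 0},{"delta_pos": [0.12,-0.04,0],"turn": [0,0,-0.1592],"fingers": 0},{"delta_pos": [0.16,-0.0533,0],"turn": [0,0,-0.2133],"fingers": 0},{"delta_pos": [0.2,-0.0667,0],"turn": [0,0,-0.2674],"fingers": 0},{"delta_pos": [0.24,-0.08,0],"turn": [0,0,-0.3215],"fingers": 0},{"delta_pos": [0.28,-0.0933,0],"turn": [0,0,-0.3756],"fingers": 0},{"delta_pos": [0.32,-0.1067,0],"turn": [0,0,-0.4297],"fingers": 0},{"delta_pos": [0.3467,-0.12,0],"turn": [0,0,-0.4838],"fingers": 0},{"delta_pos": [0.36,-0.1293,0.0133],"turn": [0,0,-0.5379],"fingers": 0},{"delta_pos": [0.36,-0.1293,0.032],"turn": [0,0,-0.5825],"fingers": 0},{"delta_pos": [0.36,-0.1293,0.032],"turn": [0,0,-0.5825],"fingers": 0}]}}

```text
clock: 13.85
position: [0.4754, 0.3198, 0.1356]
ee_rot: [-0.065, 0.998, -0.0, -0.002]
ft_force: [-0.3, -0.3, -0.9]
grip_width: 0.997
grasp_force: 0.0
```

Request:
{"method": "move_arm", "body": {"plan": [{"delta_pos": [0,0,0],"turn": [0,0,0],"fingers": 0},{"delta_pos": [0,0,0],"turn": [0,0,0],"fingers": 0}]}}

```text
clock: 14.1
position: [0.4764, 0.3204, 0.1377]
ee_rot: [-0.065, 0.998, 0.0, -0.001]
ft_force: [0.7, -0.4, -0.1]
grip_width: 1.001
grasp_force: 0.0
```

```bash
python3 go.py .478,.321,.024,97.5;  python3 - <<'E'
from b import *
c0=dict(np.load('pics/top0.npz'));W0=cloud(c0)
for n in('top','scene'):
    c=snap(n,n+'5'); W=cloud(c); H,S,V=hs(c); z=W[...,2]; 
    m=(c['range_z']>0)&(z>.032)&(z<.06)&(S>100)&(H<25)&(abs(W[...,0]-.538)<.06)&(abs(W[...,1]-.043)<.06)
    print(n,m.sum())
    if m.sum()<50: continue
    k=cnt(m); print(n,box(toW(c,k,.038)),cv2.minEnclosingCircle((toW(c,k,.037)*1000).astype(np.float32)),np.median(z[m]),W[m].mean(0))
E
```

```text
t 14.1 pos [0.4764 0.3204 0.1377] zaxis [-0.001  0.    -1.   ] yt 97.4 q7 0.73 F [ 0.7 -0.4 -0.1] w 1.001 gf 0.0
.478,.321,.024,97.5 delta [-0.0018  0.0004  0.1137] turn [ 0.001 -0.001 -0.002]
top 581
top [537.1  38.6  63.1  65.6  89.7] ((538.1826782226562, 39.682186126708984), 34.07357406616211) 0.03863481807360572 [0.53828713 0.03903902 0.03848861]
scene 415
scene [534.1  44.5  65.6  65.6  61.8] ((533.4216918945312, 43.00984191894531), 34.75956726074219) 0.037103350043717724 [0.53410813 0.04351685 0.03696545]
```

The stack is good: second cookie top at z = 0.038, centred within about 2 mm. Now down onto the loaf.

Converted, 0.111 m / 0.75 = 0.148, 0.09 m / 0.75 = 0.12.

Request:
{"method": "move_arm", "body": {"plan": [{"delta_pos": [-0.0027,0,0.0667],"turn": [0,0,0],"fingers": 0},{"delta_pos": [-0.0027,0,0.12],"turn": [0,0,0],"fingers": 0},{"delta_pos": [-0.0027,0,0.148],"turn": [0,0,0],"fingers": 0},{"delta_pos": [-0.0027,0,0.148],"turn": [0,0,0],"fingers": 0},{"delta_pos": [-0.0027,0,0.148],"turn": [0,0,0],"fingers": 0.2},{"delta_pos": [-0.0027,0,0.148],"turn": [0,0,0],"fingers": 0.35},{"delta_pos": [-0.0027,0,0.148],"turn": [0,0,0],"fingers": 0.5},{"delta_pos": [-0.0027,0,0.148],"turn": [0,0,0],"fingers": 0.5},{"delta_pos": [-0.0027,0,0.148],"turn": [0,0,0],"fingers": 0.5},{"delta_pos": [-0.0027,0,0.148],"turn": [0,0,0],"fingers": 0.5}], "force": 30}}

```text
clock: 15.45
position: [0.4788, 0.3214, 0.0281]
ee_rot: [-0.066, 0.998, 0.001, 0.0]
ft_force: [-1.6, -1.0, 7.3]
grip_width: 0.665
grasp_force: 31.1
```

```bash
python3 go.py
```

```text
t 15.45 pos [0.4788 0.3214 0.0281] zaxis [ 0.001  0.001 -1.   ] yt 97.51 q7 0.65 F [-1.6 -1.   7.3] w 0.665 gf 31.1
```

Converted, -0.12 m / 0.75 = -0.16, -0.08 m / 0.75 = -0.1067.

Request:
{"method": "move_arm", "body": {"plan": [{"delta_pos": [0,0,-0.02],"turn": [0,0,0],"fingers": 0.5},{"delta_pos": [0,0,-0.0533],"turn": [0,0,0],"fingers": 0.5},{"delta_pos": [0,0,-0.1067],"turn": [0,0,0],"fingers": 0.5},{"delta_pos": [0,0,-0.16],"turn": [0,0,0],"fingers": 0.5},{"delta_pos": [0,0,-0.16],"turn": [0,0,0],"fingers": 0.5},{"delta_pos": [0,0,-0.16],"turn": [0,0,0],"fingers": 0.5}]}}

```text
clock: 16.2
position: [0.4781, 0.3203, 0.1465]
ee_rot: [-0.065, 0.998, -0.0, -0.001]
ft_force: [-0.2, -0.7, -0.8]
grip_width: 0.661
grasp_force: 32.6
```

```bash
python3 go.py .5215,-.077,.148,82.7; python3 - <<'E'
from b import *
c=snap('scene','s6'); W=cloud(c); H,S,V=hs(c); z=W[...,2]
m=(c['range_z']>0)&(z>.09)&(z<.14)&(S>60)&(H>12)&(H<40)&(abs(W[...,0]-.478)<.1)&(abs(W[...,1]-.321)<.08)
print(m.sum(),np.percentile(z[m],[2,10,50]))
cv2.imwrite('pics/s6c.png',cv2.resize(c['color'][200:400,130:330,::-1],None,fx=3,fy=3))
E
```

```text
t 16.2 pos [0.4781 0.3203 0.1465] zaxis [-0.001 -0.    -1.   ] yt 97.51 q7 0.74 F [-0.2 -0.7 -0.8] w 0.661 gf 32.6
.5215,-.077,.148,82.7 delta [ 0.0088 -0.3996 -0.0015] turn [-0.    -0.001  0.258]
974 [0.1174968  0.11851193 0.12152541]
```

View pics/s6c.png

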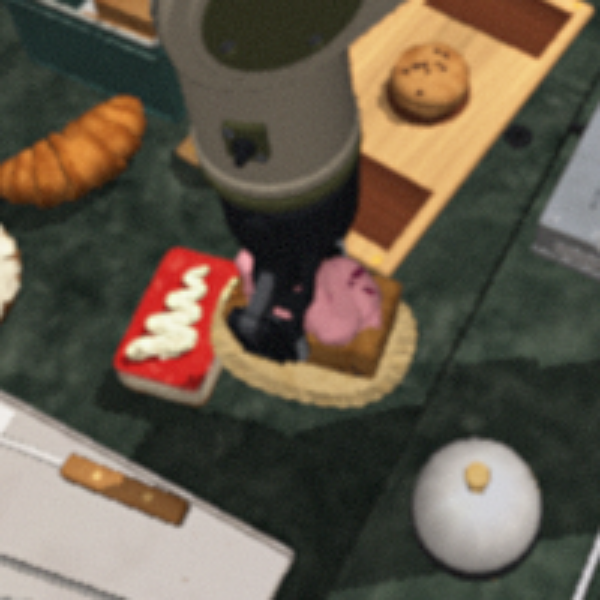

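The loaf hangs level with its card underside at about z = 0.118. Carry it to the white cup's strip.

Converted, -0.4 m / 0.75 = -0.5333, 0.007 m / 0.75 = 0.0093, 0.258 rad / 3.1416 = 0.0821.

Request:
{"method": "move_arm", "body": {"plan": [{"delta_pos": [0,-0.04,0],"turn": [0,0,0.0064],"fingers": 0.5},{"delta_pos": [0.0013,-0.0933,0],"turn": [0,0,0.0159],"fingers": 0.5},{"delta_pos": [0.0027,-0.16,0],"turn": [0,0,0.0255],"fingers": 0.5},{"delta_pos": [0.004,-0.2267,0],"turn": [0,0,0.035],"fingers": 0.5},{"delta_pos": [0.0053,-0.2933,0],"turn": [0,0,0.0446],"fingers": 0.5},{"delta_pos": [0.0067,-0.36,0],"turn": [0,0,0.0541],"fingers": 0.5},{"delta_pos": [0.008,-0.4267,0],"turn": [0,0,0.0637],"fingers": 0.5},{"delta_pos": [0.0093,-0.48,0],"turn": [0,0,0.0732],"fingers": 0.5},{"delta_pos": [0.0093,-0.52,0],"turn": [0,0,0.0821],"fingers": 0.5},{"delta_pos": [0.0093,-0.5333,0.0267],"turn": [0,0,0.0821],"fingers": 0.5},{"delta_pos": [0.0093,-0.5333,0.0533],"turn": [0,0,0.0821],"fingers": 0.5},{"delta_pos": [0.0093,-0.5333,0.0533],"turn": [0,0,0.0821],"fingers": 0.5}]}}

```text
clock: 17.75
position: [0.5219, -0.0747, 0.1037]
ee_rot: [0.062, 0.998, 0.001, -0.003]
ft_force: [0.5, 0.5, -0.7]
grip_width: 0.659
grasp_force: 32.6
```

Request:
{"method": "move_arm", "body": {"plan": [{"delta_pos": [0,0,0],"turn": [0,0,0],"fingers": 0.5},{"delta_pos": [0,0,0],"turn": [0,0,0],"fingers": 0.5}]}}

```text
clock: 18.0
position: [0.5238, -0.0761, 0.1066]
ee_rot: [0.063, 0.998, -0.0, -0.0]
ft_force: [0.7, -1.0, -1.4]
grip_width: 0.662
grasp_force: 32.6
```

```bash
python3 go.py .5235,-.0773,.042,82.7; python3 - <<'E'
from b import *
c=snap('top','t7'); W=cloud(c); H,S,V=hs(c); z=W[...,2]
m=(c['range_z']>0)&(z>.06)&(z<.2)&(S>60)&(H>12)&(H<40)&(abs(W[...,0]-.52)<.1)&(abs(W[...,1]+.07)<.08)
print(m.sum(),np.percentile(z[m],[2,10,50]))
for q in (.2,):
    p=W[m&(z<.092)]; print(len(p),box(p[:,:2]))
E
```

```text
t 18.0 pos [ 0.5238 -0.0761  0.1066] zaxis [-0.001  0.    -1.   ] yt 82.8 q7 1.28 F [ 0.7 -1.  -1.4] w 0.662 gf 32.6
.5235,-.0773,.042,82.7 delta [ 0.0001 -0.0012  0.0646] turn [-0.    -0.001  0.002]
385 [0.07746937 0.07953344 0.08476727]
303 [514.  -37.5 117.1  31.1  12.4]
```

Converted, 0.0645 m / 0.75 = 0.086, 0.06 m / 0.75 = 0.08.

Request:
{"method": "move_arm", "body": {"plan": [{"delta_pos": [0,-0.0013,0.04],"turn": [0,0,0],"fingers": 0.5},{"delta_pos": [0,-0.0013,0.0667],"turn": [0,0,0],"fingers": 0.5},{"delta_pos": [0,-0.0013,0.08],"turn": [0,0,0],"fingers": 0.5},{"delta_pos": [0,-0.0013,0.086],"turn": [0,0,0],"fingers": 0.5},{"delta_pos": [0,-0.0013,0.086],"turn": [0,0,0],"fingers": 0.5},{"delta_pos": [0,-0.0013,0.086],"turn": [0,0,0],"fingers": 0.5}]}}

```text
clock: 18.8
position: [0.5236, -0.0779, 0.0422]
ee_rot: [0.063, 0.998, -0.0, -0.0]
ft_force: [0.5, -0.1, 0.2]
grip_width: 0.659
grasp_force: 32.6
```

Converted, 0.0025 m / 0.75 = 0.0033, 0.0015 m / 0.75 = 0.002.

Request:
{"method": "move_arm", "body": {"plan": [{"delta_pos": [0,0,0.002],"turn": [0,0,0],"fingers": 0.5},{"delta_pos": [0,0,0.0033],"turn": [0,0,0],"fingers": 0.5},{"delta_pos": [0,0,0.0033],"turn": [0,0,0],"fingers": 0.5},{"delta_pos": [0,0,0.0033],"turn": [0,0,0],"fingers": 0.5}]}}

```text
clock: 19.3
position: [0.5234, -0.0779, 0.0401]
ee_rot: [0.063, 0.998, -0.0, -0.001]
ft_force: [-5.1, 0.7, 11.9]
grip_width: 0.665
grasp_force: 33.6
```

Contact, so I'll release gently and rise.

Converted, -0.12 m / 0.75 = -0.16, -0.001 m / 0.75 = -0.0013.

Request:
{"method": "move_arm", "body": {"plan": [{"delta_pos": [0,0,-0.0013],"turn": [0,0,0],"fingers": 0.35},{"delta_pos": [0,0,-0.0013],"turn": [0,0,0],"fingers": 0.2},{"delta_pos": [0,0,-0.0013],"turn": [0,0,0],"fingers": 0},{"delta_pos": [0,0,-0.0013],"turn": [0,0,0],"fingers": 0},{"delta_pos": [0,0,-0.0013],"turn": [0,0,0],"fingers": 0},{"delta_pos": [0,0,-0.04],"turn": [0,0,0],"fingers": 0},{"delta_pos": [0,0,-0.0933],"turn": [0,0,0],"fingers": 0},{"delta_pos": [0,0,-0.16],"turn": [0,0,0],"fingers": 0},{"delta_pos": [0,0,-0.16],"turn": [0,0,0],"fingers": 0},{"delta_pos": [0,0,-0.16],"turn": [0,0,0],"fingers": 0}]}}

```text
clock: 20.55
position: [0.5231, -0.078, 0.1585]
ee_rot: [0.063, 0.998, -0.0, -0.001]
ft_force: [-0.1, -0.3, -0.7]
grip_width: 0.998
grasp_force: 0.0
```

```bash
python3 go.py .597,.322,.15,10.7
```

```text
t 20.55 pos [ 0.5231 -0.078   0.1585] zaxis [-0.002 -0.    -1.   ] yt 82.72 q7 1.32 F [-0.1 -0.3 -0.7] w 0.998 gf 0.0
.597,.322,.15,10.7 delta [-0.0227  0.4062  0.0083] turn [-0.002 -0.002  1.257]
```

Converted, 0.406 m / 0.75 = 0.5413, 0.15 m / 0.75 = 0.2, 1.257 rad / 3.1416 = 0.4001.

Request:
{"method": "move_arm", "body": {"plan": [{"delta_pos": [0,0.0667,0],"turn": [0,0,0.0509],"fingers": 0},{"delta_pos": [-0.0067,0.1333,0],"turn": [0,0,0.1019],"fingers": 0},{"delta_pos": [-0.0107,0.2,0],"turn": [0,0,0.1528],"fingers": 0},{"delta_pos": [-0.0133,0.2667,0],"turn": [0,0,0.2037],"fingers": 0},{"delta_pos": [-0.0173,0.3333,0],"turn": [0,0,0.2546],"fingers": 0},{"delta_pos": [-0.0213,0.4,0],"turn": [0,0,0.3056],"fingers": 0},{"delta_pos": [-0.0267,0.48,0],"turn": [0,0,0.3501],"fingers": 0},{"delta_pos": [-0.0307,0.5413,0.0107],"turn": [0,0,0.4001],"fingers": 0},{"delta_pos": [-0.0307,0.5413,0.0107],"turn": [0,0,0.4001],"fingers": 0},{"delta_pos": [-0.0307,0.5413,0.0107],"turn": [0,0,0.4001],"fingers": 0},{"delta_pos": [-0.0307,0.5413,0.0107],"turn": [0,0,0.4001],"fingers": 0}]}}

```text
clock: 21.92
position: [0.5979, 0.3202, 0.1505]
ee_rot: [0.638, 0.77, -0.001, -0.001]
ft_force: [0.2, -0.3, -0.1]
grip_width: 1.001
grasp_force: 0.0
```

```bash
python3 go.py .597,.322,.02,10.7;  python3 - <<'E'
from b import *
for n in('top','scene'):
    c=snap(n,n+'8'); W=cloud(c); H,S,V=hs(c); z=np.where(c['range_z']>0,W[...,2],-1); X,Y=W[...,0],W[...,1]
    R=lambda x0,x1,y0,y1:(X>x0)&(X<x1)&(Y>y0)&(Y<y1)&(z<.2)
    for a,b_ in((.015,.026),(.04,.058),(.062,.2)):
        p=W[R(.43,.61,-.15,.005)&(z>a)&(z<b_)]; print(n,a,box(p[:,:2]),len(p))
    p=W[R(.48,.7,.24,.4)&(z>.03)&(z<.034)&(S>150)]; print('slice',box(p[:,:2]) if len(p) else 0,len(p))
    for q,r in(('blue',(.6,.70,.1,.19)),('white',(.57,.68,-.13,-.03))):
        p=W[R(*r)&(z>.05)&((S<60)|(H>90))]; print(q,box(p[:,:2]))
E
```

```text
t 21.93 pos [0.5979 0.3202 0.1505] zaxis [-0.002 -0.001 -1.   ] yt 10.64 q7 -0.61 F [ 0.2 -0.3 -0.1] w 1.001 gf 0.0
.597,.322,.02,10.7 delta [ 0.002  -0.0003  0.1305] turn [-0.002  0.001 -0.001]
top 0.015 [530.9 -61.5 132.  156.4  89.6] 704
top 0.04 [540.4 -79.3  56.6 138.3  86. ] 245
top 0.062 [541.8 -82.5  59.8 134.6  82.5] 756
slice [603.3 300.2  65.3  57.6  10.7] 141
blue [660.1 144.4  57.6  56.4  46. ]
white [632.1 -83.5  56.3  58.4  87.5]
scene 0.015 [530.5 -56.9 154.8  73.1   6. ] 260
scene 0.04 [538.7 -74.   55.5 143.2  88.5] 315
scene 0.062 [519.7 -76.7  56.4 101.7  74.7] 429
slice [596.  322.2  67.5 103.   11.3] 606
blue [656.6 145.9  57.   58.6  22.7]
white [628.6 -81.5  55.4  61.5  27. ]
```

View pics/top8.png

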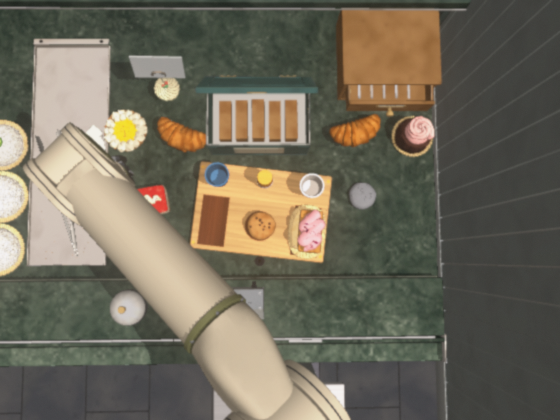

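The board view shows the loaf on the white cup's strip at (308,231), the stack at (261,226), and the cups unmoved. Next, descend on the slice.

Converted, 0.13 m / 0.75 = 0.1733, 0.12 m / 0.75 = 0.16.

Request:
{"method": "move_arm", "body": {"plan": [{"delta_pos": [0.0027,-0.0013,0.0667],"turn": [0,0,0],"fingers": 0},{"delta_pos": [0.0027,-0.0013,0.12],"turn": [0,0,0],"fingers": 0},{"delta_pos": [0.0027,-0.0013,0.16],"turn": [0,0,0],"fingers": 0},{"delta_pos": [0.0027,-0.0013,0.1733],"turn": [0,0,0],"fingers": 0},{"delta_pos": [0.0027,-0.0013,0.1733],"turn": [0,0,0],"fingers": 0},{"delta_pos": [0.0027,-0.0013,0.1733],"turn": [0,0,0],"fingers": 0.2},{"delta_pos": [0.0027,-0.0013,0.1733],"turn": [0,0,0],"fingers": 0.4},{"delta_pos": [0.0027,-0.0013,0.1733],"turn": [0,0,0],"fingers": 0.4},{"delta_pos": [0.0027,-0.0013,0.1733],"turn": [0,0,0],"fingers": 0.4},{"delta_pos": [0.0027,-0.0013,0.1733],"turn": [0,0,0],"fingers": 0.4}], "force": 30}}

```text
clock: 23.28
position: [0.5969, 0.3243, 0.0229]
ee_rot: [0.638, 0.77, 0.001, -0.0]
ft_force: [0.1, -0.9, 7.6]
grip_width: 0.787
grasp_force: 35.0
```

```bash
python3 go.py
```

```text
t 23.27 pos [0.5969 0.3243 0.0229] zaxis [ 0.001  0.001 -1.   ] yt 10.7 q7 -0.66 F [ 0.1 -0.9  7.6] w 0.787 gf 35.0
```

Converted, -0.12 m / 0.75 = -0.16, -0.08 m / 0.75 = -0.1067.

Request:
{"method": "move_arm", "body": {"plan": [{"delta_pos": [0,0,-0.02],"turn": [0,0,0],"fingers": 0.4},{"delta_pos": [0,0,-0.0533],"turn": [0,0,0],"fingers": 0.4},{"delta_pos": [0,0,-0.1067],"turn": [0,0,0],"fingers": 0.4},{"delta_pos": [0,0,-0.16],"turn": [0,0,0],"fingers": 0.4},{"delta_pos": [0,0,-0.16],"turn": [0,0,0],"fingers": 0.4},{"delta_pos": [0,0,-0.16],"turn": [0,0,0],"fingers": 0.4}]}}

```text
clock: 24.02
position: [0.596, 0.3236, 0.141]
ee_rot: [0.638, 0.77, -0.001, -0.001]
ft_force: [-0.1, -0.5, -1.2]
grip_width: 0.788
grasp_force: 34.1
```

```bash
python3 go.py .5495,.1585,.14,82.7; python3 - <<'E'
from b import *
c=snap('scene','s9'); W=cloud(c); H,S,V=hs(c); z=W[...,2]
m=(c['range_z']>0)&(z>.06)&(z<.16)&(S>150)&((H<8)|(H>172))&(abs(W[...,0]-.597)<.08)&(abs(W[...,1]-.322)<.08)
P=W[m];print(m.sum(),np.percentile(P[:,2],[2,50,98]),box(P[P[:,2]>np.median(P[:,2])-.006][:,:2]))
P=P[abs(P[:,2]-np.median(P[:,2]))<.012]
print(np.linalg.lstsq(np.c_[P[:,:2],np.ones(len(P))],P[:,2],rcond=None)[0])
E
```

```text
t 24.02 pos [0.596  0.3236 0.141 ] zaxis [-0.002 -0.    -1.   ] yt 10.72 q7 -0.61 F [-0.1 -0.5 -1.2] w 0.788 gf 34.1
.5495,.1585,.14,82.7 delta [-0.1536 -0.0763  0.0011] turn [-2.000e-03 -1.000e-03 -1.256e+00]
569 [0.14853958 0.15126564 0.15456063] [592.4 336.1  67.9  75.6  14.2]
[ 0.00665618 -0.00949002  0.15070224]
```

Held and level, with the underside at about TCP − 0.023. Carry and turn.

Converted, -0.154 m / 0.75 = -0.2053, -0.08 m / 0.75 = -0.1067, -1.256 rad / 3.1416 = -0.3998.

Request:
{"method": "move_arm", "body": {"plan": [{"delta_pos": [-0.0133,-0.0067,0],"turn": [0,0,-0.0191],"fingers": 0.4},{"delta_pos": [-0.0333,-0.016,0],"turn": [0,0,-0.0573],"fingers": 0.4},{"delta_pos": [-0.0533,-0.0267,0],"turn": [0,0,-0.0955],"fingers": 0.4},{"delta_pos": [-0.08,-0.04,0],"turn": [0,0,-0.1401],"fingers": 0.4},{"delta_pos": [-0.1067,-0.0533,0],"turn": [0,0,-0.1846],"fingers": 0.4},{"delta_pos": [-0.1333,-0.0667,0],"turn": [0,0,-0.2292],"fingers": 0.4},{"delta_pos": [-0.16,-0.08,0],"turn": [0,0,-0.2737],"fingers": 0.4},{"delta_pos": [-0.18,-0.0907,0],"turn": [0,0,-0.3183],"fingers": 0.4},{"delta_pos": [-0.2,-0.0987,0],"turn": [0,0,-0.3629],"fingers": 0.4},{"delta_pos": [-0.2053,-0.1013,0],"turn": [0,0,-0.3998],"fingers": 0.4},{"delta_pos": [-0.2053,-0.1013,0.0267],"turn": [0,0,-0.3998],"fingers": 0.4},{"delta_pos": [-0.2053,-0.1013,0.0533],"turn": [0,0,-0.3998],"fingers": 0.4}]}}

```text
clock: 25.58
position: [0.5493, 0.1583, 0.0987]
ee_rot: [0.065, 0.998, -0.0, -0.002]
ft_force: [0.5, 0.2, -0.9]
grip_width: 0.788
grasp_force: 34.1
```

Request:
{"method": "move_arm", "body": {"plan": [{"delta_pos": [0,0,0],"turn": [0,0,0],"fingers": 0.4},{"delta_pos": [0,0,0],"turn": [0,0,0],"fingers": 0.4},{"delta_pos": [0,0,0],"turn": [0,0,0],"fingers": 0.4}]}}

```text
clock: 25.95
position: [0.5504, 0.1587, 0.1016]
ee_rot: [0.064, 0.998, 0.0, -0.001]
ft_force: [-0.6, 0.2, -1.3]
grip_width: 0.788
grasp_force: 34.1
```

```bash
python3 go.py .5495,.1585,.037,82.7
```

```text
t 25.95 pos [0.5504 0.1587 0.1016] zaxis [-0.001  0.    -1.   ] yt 82.68 q7 0.76 F [-0.6  0.2 -1.3] w 0.788 gf 34.1
.5495,.1585,.037,82.7 delta [ 0.0008 -0.0004  0.0646] turn [ 0.    -0.001 -0.   ]
```

Converted, 0.0665 m / 0.75 = 0.0887, 0.001 m / 0.75 = 0.0013.

Request:
{"method": "move_arm", "body": {"plan": [{"delta_pos": [0.0013,0,0.04],"turn": [0,0,0],"fingers": 0.4},{"delta_pos": [0.0013,0,0.0667],"turn": [0,0,0],"fingers": 0.4},{"delta_pos": [0.0013,0,0.08],"turn": [0,0,0],"fingers": 0.4},{"delta_pos": [0.0013,0,0.086],"turn": [0,0,0],"fingers": 0.4},{"delta_pos": [0.0013,0,0.0887],"turn": [0,0,0],"fingers": 0.4},{"delta_pos": [0.0013,0,0.0887],"turn": [0,0,0],"fingers": 0.4},{"delta_pos": [0.0013,0,0.0887],"turn": [0,0,0],"fingers": 0.4}]}}

```text
clock: 26.82
position: [0.5492, 0.1585, 0.0349]
ee_rot: [0.064, 0.998, 0.0, -0.001]
ft_force: [-0.9, 0.6, -1.3]
grip_width: 0.784
grasp_force: 34.2
```

Converted, 0.002 m / 0.75 = 0.0027, 0.001 m / 0.75 = 0.0013.

Request:
{"method": "move_arm", "body": {"plan": [{"delta_pos": [0,0,0.0013],"turn": [0,0,0],"fingers": 0.4},{"delta_pos": [0,0,0.0027],"turn": [0,0,0],"fingers": 0.4},{"delta_pos": [0,0,0.0027],"turn": [0,0,0],"fingers": 0.4},{"delta_pos": [0,0,0.0027],"turn": [0,0,0],"fingers": 0.4}]}}

```text
clock: 27.32
position: [0.5492, 0.1585, 0.0348]
ee_rot: [0.064, 0.998, -0.001, -0.0]
ft_force: [-11.2, -5.7, 25.3]
grip_width: 0.782
grasp_force: 37.3
```

Firm contact. I'll ease up, release and withdraw to the right, clear of the board.

Converted, -0.18 m / 0.75 = -0.24, -0.13 m / 0.75 = -0.1733.

Request:
{"method": "move_arm", "body": {"plan": [{"delta_pos": [0,0,-0.0027],"turn": [0,0,0],"fingers": 0.4},{"delta_pos": [0,0,-0.0027],"turn": [0,0,0],"fingers": 0.15},{"delta_pos": [0,0,-0.0027],"turn": [0,0,0],"fingers": 0},{"delta_pos": [0,0,-0.0027],"turn": [0,0,0],"fingers": 0},{"delta_pos": [0,0,-0.0027],"turn": [0,0,0],"fingers": 0},{"delta_pos": [0,0,-0.04],"turn": [0,0,0],"fingers": 0},{"delta_pos": [0,0,-0.1067],"turn": [0,0,0],"fingers": 0},{"delta_pos": [0,0,-0.1733],"turn": [0,0,0],"fingers": 0},{"delta_pos": [0,0,-0.24],"turn": [0,0,0],"fingers": 0},{"delta_pos": [0,0,-0.24],"turn": [0,0,0],"fingers": 0}]}}

```text
clock: 28.58
position: [0.5508, 0.1595, 0.2163]
ee_rot: [0.064, 0.998, 0.001, 0.002]
ft_force: [-0.0, -0.0, -1.1]
grip_width: 0.999
grasp_force: 0.0
```

Converted, 0.25 m / 0.75 = 0.3333, 0.2 m / 0.75 = 0.2667.

Request:
{"method": "move_arm", "body": {"plan": [{"delta_pos": [0,0.0667,0],"turn": [0,0,0],"fingers": 0},{"delta_pos": [0,0.1333,0],"turn": [0,0,0],"fingers": 0},{"delta_pos": [0,0.2,0],"turn": [0,0,0],"fingers": 0},{"delta_pos": [0,0.2667,0],"turn": [0,0,0],"fingers": 0},{"delta_pos": [0,0.3333,0],"turn": [0,0,0],"fingers": 0},{"delta_pos": [0,0.3333,0],"turn": [0,0,0],"fingers": 0},{"delta_pos": [0,0.3333,0],"turn": [0,0,0],"fingers": 0}]}}

```text
clock: 29.45
position: [0.581, 0.406, 0.2113]
ee_rot: [0.064, 0.998, -0.001, -0.001]
ft_force: [0.6, 0.2, -0.2]
grip_width: 0.999
grasp_force: 0.0
```

```bash
python3 go.py;  python3 - <<'E'
from b import *
ps=np.array([[551.7,158.5],[538.3,43.2],[522,-72]]); y=np.radians(-7.3); A=np.array([[np.cos(y),np.sin(y)],[-np.sin(y),np.cos(y)]])
for n in('top','scene'):
    c=snap(n,n+'10'); W=cloud(c); H,S,V=hs(c); z=np.where(c['range_z']>0,W[...,2],-1); X,Y=W[...,0],W[...,1]
    R=lambda x0,x1,y0,y1:(X>x0)&(X<x1)&(Y>y0)&(Y<y1)&(z<.2)
    def pr(nm,b,i): print(n,nm,b,'board off',(A@(b[:2]-ps[i])).round(1))
    m=R(.43,.61,-.15,.0)&(z>.0125)&(z<.03)&(H>15)&(H<35)&(S>40)
    g=W[R(.45,.6,-.145,-.005)&(z>.015)&(z<.022)]; 
    pr('card',box(g[:,:2]),2)
    pr('body',box(W[R(.43,.6,-.15,0)&(z>.042)&(z<.2)&(S>60)][:,:2]),2)
    m=R(.46,.65,.09,.23)&(z>.036)&(z<.052)&(S>150)&((H<8)|(H>172)); pr('slice',box(toW(c,cnt(m),.046)),0)
    m=R(.48,.6,0,.09)&(z>.033)&(z<.05); pr('cookie',box(toW(c,cnt(m),.038)),1); print(np.percentile(z[m],[5,50,95]))
cv2.imwrite('pics/f.png',np.hstack([cv2.resize(cv2.imread('pics/top10.png')[145:280,180:350],None,fx=2.4,fy=2.4),cv2.resize(cv2.imread('pics/scene10.png')[150:310,180:350],None,fx=2.025,fy=2.025)]))
E
```

```text
t 29.45 pos [0.581  0.406  0.2113] zaxis [-0.003 -0.001 -1.   ] yt 82.7 q7 0.48 F [ 0.6  0.2 -0.2] w 0.999 gf 0.0
top card [525.9 -65.2 119.5 146.3  89.5] board off [3.  7.2]
top body [523.1 -79.9  60.8 104.8  82.6] board off [ 2.1 -7.7]
top slice [550.9 157.   67.4 103.   82.7] board off [-0.6 -1.6]
top cookie [537.1  38.6  63.1  65.6  89.7] board off [-0.6 -4.7]
[0.03416791 0.03860101 0.0429796 ]
scene card [520.3 -55.6 134.7  77.8   6. ] board off [-3.8 16.1]
scene body [533.  -77.7  59.4 132.   84.2] board off [11.6 -4.3]
scene slice [548.4 159.   67.8 100.9  82.5] board off [-3.3  0.1]
scene cookie [534.3  43.6  63.9  65.   48.9] board off [-4.  -0.1]
[0.03382145 0.03727109 0.04031367]
```

View pics/f.png

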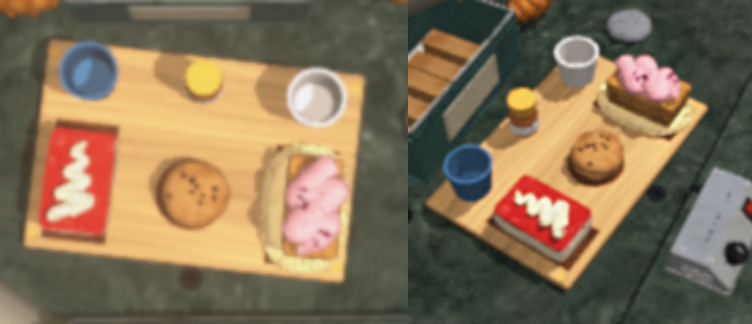

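The picture shows the slice on the blue cup's strip (75,180) with the long side along it. The stack is on the spot (195,190) and the loaf's card is centred on the white cup's strip (303,210). Cups and jar haven't moved. Every measured offset fits the 15 mm tolerance, and the only readings above it are from box fits that took in board pixels.

```bash
python3 -c "from workcell import hand_in; print(hand_in())"
```

```text
the job is handed in; nothing more can be done
None
```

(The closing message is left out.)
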